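Draw up the balloon pump's plunger and hold it

TASK

One of the two balloon pumps on the bench has the orange nozzle fitted at its outlet; the other is closed off with a black plug. Take the green grip of the pump with the nozzle and draw its plunger straight up out of the barrel, without bending or wrenching it, until the whole yellow band stands clear of the rim but the red band is still hidden inside, and finish while holding it there. Leave the other pump's plunger down and do not disturb the things around.

Things in the scene. Friction and masses are not known exactly. Their poses are not given: they have to be found in the camera images.
- station: fixed pump station: black base board 170 x 270 x 15 mm with two upright blue barrels 160 mm apart along its y (left one at +80 mm, right one at -80 mm) and, 70 mm from each barrel towards +x (away from the robot), a grey outlet block whose top is 37 mm high. Origin: on the table midway between the barrels; x away from the robot, y to its left, z up.
- rim_left (a point): centre of the open top rim of the left pump's barrel (+y of the station), 135 mm above the table; z up along the bore. The bore is 26 mm across (1 mm clearance all round the rod) and 120 mm deep, the barrel 40 mm outside.
- rim_right (a point): centre of the open top rim of the right pump's barrel (-y of the station), 135 mm above the table; z up along the bore. The bore is 26 mm across (1 mm clearance all round the rod) and 120 mm deep, the barrel 40 mm outside.
- plunger_left: loose left plunger: white round rod, 24 mm diameter, 142 mm long, green T-grip on top; 0.1 to 0.25 kg. Stands in its barrel, foot on the bore's floor; turns and slides freely, drops if let go. Origin: centre of its foot; z up the rod, x along the grip bar. Yellow band 65-85 mm and red band 25-45 mm above the foot, hidden at first: yellow is fully out when drawn 55 mm, red begins to show at 75 mm.
- plunger_right: loose right plunger: white round rod, 24 mm diameter, 142 mm long, green T-grip on top; 0.1 to 0.25 kg. Stands in its barrel, foot on the bore's floor; turns and slides freely, drops if let go. Origin: centre of its foot; z up the rod, x along the grip bar. Yellow band 65-85 mm and red band 25-45 mm above the foot, hidden at first: yellow is fully out when drawn 55 mm, red begins to show at 75 mm.
- plunger_left_grip (a point): centre of the left plunger's green grip bar, 156 mm above the plunger's foot: bar 80 mm long along the plunger's x, 26 mm wide along its y, 28 mm high, its underside 22 mm above the rim while the plunger is down; axes as the plunger
- plunger_right_grip (a point): centre of the right plunger's green grip bar, 156 mm above the plunger's foot: bar 80 mm long along the plunger's x, 26 mm wide along its y, 28 mm high, its underside 22 mm above the rim while the plunger is down; axes as the plunger
- nozzle: orange cone nozzle, 30 mm across at the foot, 55 mm tall, fixed upright on the outlet block of the pump to be drawn. Origin: centre of its underside.
- plug: black flat plug, 30 mm across, 10 mm tall, fixed on the other pump's outlet block. Origin: centre of its underside.
- spool: bystander: loose red ribbon spool, 70 mm diameter, 36 mm tall, standing on the table; origin under its centre
- carton: bystander: loose small cardboard carton 100 x 75 x 70 mm with a yellow stripe; origin under its centre
- cup: bystander: loose yellow party cup, 72 mm across the rim, 85 mm tall; origin under its centre
Mind the look-alikes: they are no part of the job. What is shaped like the plunger_right but pink is not meant. Leave any grey look-alike of the plunger_left alone.

How it is judged:
By the outcome, as a careful person would: the job done as asked, in the order asked, and still so for the second after the job is handed in, while the arm keeps its last pose, push and grip.
It also fails if it takes over 35 s, if anything falls off the work surface, if the arm or the gripper's body presses on something with over 40 N, if the wrist force passes 120 N, or if a joint passes its speed limit or range.

ROBOT

A 7-joint arm with a two-finger parallel gripper is mounted at the origin on the work surface. World frame = base frame: x ahead of the robot, y to its left, z up, the work surface at z = 0. Lengths are in m, angles in rad, forces in N, time in s.
With the tool pointing down it reaches from about 0.4 to 0.875 m from the base axis. Payload 6.5 kg.
Tool frame: the origin (TCP) lies at the very end of the fingers, on their centre line; the grasp point (between the pads) lies 19 mm behind it; z points along the fingers, y is the direction in which the jaws open and shut (so a half turn about z gives the same grasp; the last joint's range is limited). The gripper opens to 85 mm and grips with 20 to 120 N. Pads are 22 mm wide; open, the fingers measure 114 mm over their backs; the gripper's body (76 mm by 85 mm) begins 54 mm behind the grasp point. The pads swing forward as they close: fully open they stand 13 mm farther back than shut.
Start: joints at [1.128, 0.536, -0.004, 1.538, 0.003, 1.067, -0.071], TCP at [0.239, -0.604, 0.231] pointing down, gripper open.
Joint ranges: [-2.7, 2.7], [-0.37, 2.16], [-1.27, 1.26], [0.24, 2.4], [-1.31, 4.45], [0.19, 1.91], [-2.76, 2.76]. Speed limits (rad/s): [2.39, 2.39, 3.14, 3.14, 3.14, 3.14, 3.14].

INTERFACE

Orientations are given as a unit quaternion [w, x, y, z].
In Python, from cell import ctrl, vision, job, finder gives the robot as it stands.
- The arm moves only by the tool step_arm, never from a script. Its argument "motion" is one flat list of numbers, 7 for each row, row after row: the turn, a rotation vector about the tool's x, y, z in rad, then the shift along the tool's x, y, z in mm, then the opening, from 0 (shut) to 1 (fully open). In form: [rx, ry, rz, tx, ty, tz, claw, rx, ry, rz, tx, ty, tz, claw, ...]. A call has exactly 8 rows; each row shifts and turns the commanded pose from where the row before left it, along the tool's axes as they then stand; what a row does not reach is not made up. A row lasts 1/12 s, in which the tool goes at most 41.7 mm and 7.16 degrees, less where a joint would pass 70% of its speed; a pose out of reach is approached as far as the arm can. A call with a gripper value outside its range is refused whole. The fingers move at their own pace and stop on an object; the grip force is fixed at half the most. Time passes only in rows, so rows that do not move let the fingers close, or fill a call up. It gives the time, the measured TCP pose, the force and the opening at its end, in the units of the state.
- ctrl.read_state(): the state, without advancing time (a new reading comes with each control period).
- vision.read_camera(name): name is "scene" or "top" or "wrist"; returns the picture (400x640x3 uint8, red, green, blue); there is no depth.
- vision.camera_info(name): a dict with "mtx" (3x3 intrinsics, pixels), "k1" (the pictures are not rectified: a ray, as slopes to the right and down, at radius r is drawn at 1 + k1 r^2 times it, then the intrinsics apply), "origin" and "attitude" of the camera in the world. Camera axes: x right, y down, z forward; pixel columns grow to the right and rows downward; lengths in m; the calibration is good to about 2 mm. A picture is of the moment at which its call begins: read the wrist's pose just before it. camera_info takes no time and is no camera call; for the wrist camera it gives the pose at the moment of the call.
- job.sign_off(): hands the job in, once; it reports no verdict.
Trained networks look in the newest picture that a camera, given by its name, has taken for a name from the list of things; names that differ only in an ending like _2 or _b are one class to them, and where a whole thing is asked for, a point or a joint stands for the part that bears it (a point fixed in the world has none). Each returns a list of dicts, best first, with "conf" (0 to 1); they miss things now and then, are a little off and sometimes report something else, mostly with a low value. They report only what shows in the picture. A call takes as long as a camera call. They do not tell look-alikes from the thing itself.
- finder.masks_of(camera, label): "region" (400x640 bool, what is visible of it) and "box" ([left, top, right, bottom] in pixels, round what is visible of it).
The state is a dict: "clock": time; "joints": joint angles; "qd": joint speeds; "joint_efforts": joint torques, N m; "tcp_pos": TCP position; "tcp_rot": TCP orientation; "force": force on the tool from outside, world axes, zero at the start; "torque": the same for the moment, N m; "gripper_width": finger opening in m.
Only numpy, scipy, OpenCV 4.12 (cv2) and the standard library are available. Lean on these libraries where they do the work, as an engineer would, in place of code of your own. Each camera call takes 0.05 s, during which the arm holds its last target. There are 200 camera calls.

## Working session

There is one attempt and no reset: what is moved stays moved. The work goes in short steps, Python scripts to look and compute and a tool call to move; the robot and the scene stay as the last step left them, time stands still between calls to the robot, and variables do not carry over. Pictures are saved under pics/ and viewed, about 8 in all and at most 12, crops included, and the job is handed in when it is done.

Besides the shell and the picture viewer there is one more tool, called after "Emit:" by a JSON object that holds its "op" and its "data". step_arm: Moves the arm, as the interface text tells. Its arguments: {"type":"object","properties":{"motion":{"type":"array","items":{"type":"number"}}},"required":["motion"]}

```bash
mkdir -p pics
python3 - <<'E'
from cell import ctrl, vision
import cv2, numpy as np
for n in ("scene","top"):
    im=vision.read_camera(n); cv2.imwrite(f"pics/{n}1.png",im[:,:,::-1]); i=vision.camera_info(n); print(n,i)
s=ctrl.read_state(); print(s)
E
```

```text
scene {'mtx': array([[420.78227588,   0.        , 324.66506922],
       [  0.        , 420.78227588, 207.21252002],
       [  0.        ,   0.        ,   1.        ]]), 'k1': 0.0168802691589673, 'origin': array([1.07961845, 0.23192078, 0.79524492]), 'attitude': array([-0.19985061,  0.54727003,  0.76388221, -0.2775594 ])}
top {'mtx': array([[398.76441218,   0.        , 320.66719166],
       [  0.        , 398.76441218, 203.33022979],
       [  0.        ,   0.        ,   1.        ]]), 'k1': -0.016420222209057953, 'origin': array([0.48871047, 0.02838086, 1.22398383]), 'attitude': array([-0.02965118,  0.70839455, -0.70511513,  0.01051757])}
{'clock': 0.1, 'joints': array([ 1.12781447,  0.53713402, -0.00444329,  1.53877661,  0.00261039,
        1.06725055, -0.07115446]), 'qd': array([-0.00076221, -0.00223051,  0.00046114, -0.0017454 , -0.00039468,
       -0.00024292, -0.00046668]), 'joint_efforts': array([ 2.88884323e-03, -5.84569895e+01,  1.05252307e+00, -2.59780562e+01,
        1.27368126e-02,  4.63732154e-03,  2.26308248e-05]), 'tcp_pos': array([ 0.23893577, -0.60388912,  0.23047148]), 'tcp_rot': array([-7.53800041e-04,  9.82294723e-01,  1.87340507e-01, -2.05843263e-04]), 'force': array([ 0.21388194, -0.89296065,  0.31291469]), 'torque': array([0.00071703, 0.04169582, 0.04251619]), 'gripper_width': 0.08524341915667402}
```

View pics/scene1.png

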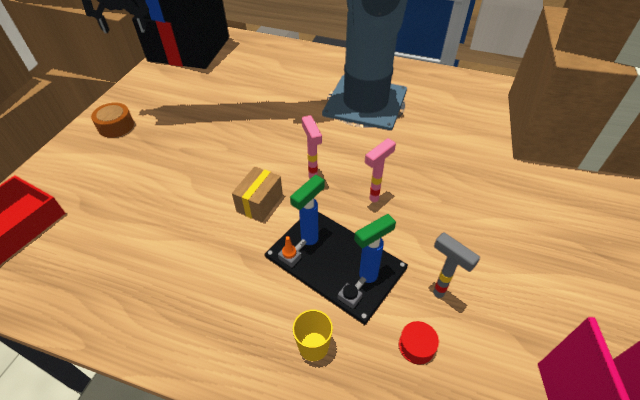

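View pics/top1.png

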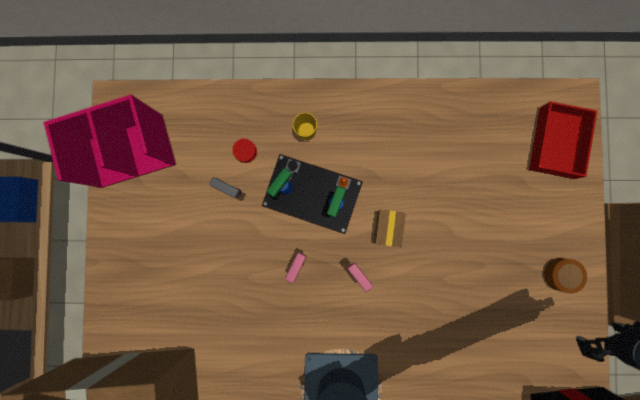

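```bash
cat > h.py <<'E'
import numpy as np, cv2
from scipy.spatial.transform import Rotation as R
from cell import ctrl, vision, finder
def rot(q): return R.from_quat(np.roll(q,-1))
def ray(i,uv):
    K=i['mtx']; d=(np.asarray(uv,float)-K[:2,2])/[K[0,0],K[1,1]]; s=d.copy()
    for _ in range(6): s=d/(1+i['k1']*(s**2).sum(-1,keepdims=True))
    return i['origin'], rot(i['attitude']).apply(np.r_[s,1])
def at_z(i,uv,z):
    o,d=ray(i,uv); return o+d*(z-o[2])/d[2]
def proj(i,P):
    p=rot(i['attitude']).inv().apply(np.asarray(P)-i['origin']); s=p[:2]/p[2]
    return s*(1+i['k1']*(s@s))*i['mtx'][0,0]+i['mtx'][:2,2]
def tri(a,b):
    A=0;y=0
    for o,d in (a,b):
        d=d/np.linalg.norm(d); M=np.eye(3)-np.outer(d,d); A=A+M; y=y+M@o
    return np.linalg.solve(A,y)
E
python3 - <<'E'
from h import *
ims={}
for n in ("top","scene"):
    im=vision.read_camera(n); ims[n]=im; i=vision.camera_info(n)
    for l in ("nozzle","plug","plunger_right_grip"):
        for m in finder.masks_of(n,l)[:5]:
            reg=m['region']; hsv=cv2.cvtColor(im,cv2.COLOR_RGB2HSV)
            c=np.argwhere(reg)[:,::-1].mean(0)
            o=(n,l,round(m['conf'],2),m['box'],c.round(1))
            g=reg&(hsv[...,0]>50)&(hsv[...,0]<80)&(hsv[...,1]>120)
            if g.sum()>50:
                pts=np.argwhere(g)[:,::-1].astype(np.float32); r=cv2.minAreaRect(pts); b=cv2.boxPoints(r)
                o+=("green",g.sum(),pts.mean(0),r,"xy@.178",at_z(i,pts.mean(0),.178).round(3),
                   [at_z(i,p,.18)[:2].round(3).tolist() for p in b])
            else: o+=(at_z(i,c,{'nozzle':.06,'plug':.045}.get(l,.17)).round(3),)
            print(*o)
t=cv2.resize(ims['scene'][160:330,230:430],None,fx=3,fy=3,interpolation=2)
t2=cv2.resize(ims['top'][145:245,255:415],None,fx=3.,fy=5.1*3/5.1,interpolation=2)
t2=cv2.copyMakeBorder(t2,0,0,0,600-t2.shape[1],cv2.BORDER_CONSTANT) if t2.shape[1]<600 else t2
cv2.imwrite('pics/crop.png',np.hstack([cv2.resize(ims['scene'][165:305,240:420],(540,420),interpolation=2)])[:,:,::-1])
E
```

```text
top nozzle 0.74 [263.1, 153.4, 363.2, 231.6] [312.1 194.6] [0.58  0.085 0.06 ]
top plug 0.63 [289.9, 158.3, 293.9, 172.5] [292.3 165.4] [0.669 0.146 0.045]
top plunger_right_grip 0.84 [283.9, 250.4, 307.0, 284.3] [295.1 267.1] [0.38  0.123 0.17 ]
top plunger_right_grip 0.61 [329.4, 184.5, 347.1, 214.0] [335.6 201.6] green 289 [335.70935 201.59862] ((335.7048645019531, 201.4438934326172), (9.926682472229004, 30.076366424560547), 20.2248592376709) xy@.178 [0.553 0.017 0.178] [[0.521, 0.043], [0.595, 0.016], [0.586, -0.008], [0.512, 0.019]]
top plunger_right_grip 0.53 [348.9, 263.8, 373.3, 294.0] [359.5 276.7] [ 0.357 -0.045  0.17 ]
scene nozzle 0.66 [283.6, 236.9, 295.4, 258.1] [288.4 248.7] [ 0.628 -0.001  0.06 ]
scene plug 0.61 [345.7, 287.1, 356.6, 298.3] [350.2 291.7] [0.675 0.149 0.045]
scene plunger_right_grip 0.83 [304.2, 118.2, 324.1, 176.3] [311.5 142.8] [ 0.415 -0.024  0.17 ]
scene plunger_right_grip 0.8 [368.0, 140.8, 396.0, 204.1] [378.1 165.8] [0.438 0.135 0.17 ]
scene plunger_right_grip 0.67 [291.3, 176.3, 325.1, 208.9] [307.2 192.7] green 589 [306.9983  191.64006] ((307.0994873046875, 191.61048889160156), (16.055152893066406, 39.171600341796875), 48.01278305053711) xy@.178 [0.562 0.021 0.178] [[0.594, -0.009], [0.508, 0.021], [0.533, 0.052], [0.615, 0.022]]
```

View pics/crop.png

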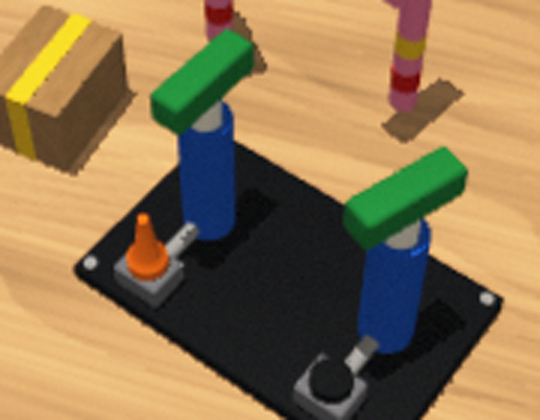

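Look-alikes: two pink (scene 312,143 and 378,166), one grey (457,250), two green: (307,192) whose outlet carries the orange nozzle at (290,248), and (376,230) with the black plug at (350,292). The crop confirms that the target is the green one at scene (307,192), the right pump, at about (0.555, 0.018), with its bar yawed about -20°. I'll move to hover above it.

Emit:
{"op": "step_arm", "data": {"motion": [0, 0, 0, 28, -25, -12, 1, 0, 0, 0, 28, -25, -12, 1, 0, 0, 0, 28, -25, -12, 1, 0, 0, 0, 28, -25, -12, 1, 0, 0, 0, 28, -25, -12, 1, 0, 0, 0, 28, -25, -12, 1, 0, 0, 0, 28, -25, -12, 1, 0, 0, 0, 28, -25, -12, 1]}}

```text
clock: 1.17
tcp_pos: [0.3743, -0.3343, 0.3281]
tcp_rot: [0.0, 0.982, 0.187, 0.0]
force: [0.5, 0.1, -0.5]
gripper_width: 0.0853
```

Emit:
{"op": "step_arm", "data": {"motion": [0, 0, 0, 28, -25, 0, 1, 0, 0, 0, 28, -25, 0, 1, 0, 0, 0, 28, -25, 0, 1, 0, 0, 0, 28, -25, 0, 1, 0, 0, 0, 28, -25, 0, 1, 0, 0, 0, 28, -25, 0, 1, 0, 0, 0, 28, -25, 0, 1, 0, 0, 0, 28, -25, 0, 1]}}

```text
clock: 1.83
tcp_pos: [0.509, -0.066, 0.3276]
tcp_rot: [0.0, 0.982, 0.187, 0.0]
force: [1.2, -0.4, -0.1]
gripper_width: 0.0852
```

Emit:
{"op": "step_arm", "data": {"motion": [0, 0, 0, 28, -25, 0, 1, 0, 0, 0, 28, -25, 0, 1, 0, 0, 0.12, 0, 0, 0, 1, 0, 0, 0.12, 0, 0, 0, 1, 0, 0, 0.12, 0, 0, 0, 1, 0, 0, 0.12, 0, 0, 0, 1, 0, 0, 0.12, 0, 0, 0, 1, 0, 0, 0.12, 0, 0, 0, 1]}}

```text
clock: 2.5
tcp_pos: [0.5422, -0.0005, 0.3274]
tcp_rot: [0.0, 0.985, -0.174, 0.0]
force: [-0.4, -0.3, -0.5]
gripper_width: 0.085
```

Emit:
{"op": "step_arm", "data": {"motion": [0, 0, 0, 0, 0, 0, 1, 0, 0, 0, 0, 0, 0, 1, 0, 0, 0, 0, 0, 0, 1, 0, 0, 0, 0, 0, 0, 1, 0, 0, 0, 0, 0, 0, 1, 0, 0, 0, 0, 0, 0, 1, 0, 0, 0, 0, 0, 0, 1, 0, 0, 0, 0, 0, 0, 1]}}

```text
clock: 3.17
tcp_pos: [0.5422, -0.0006, 0.3273]
tcp_rot: [0.0, 0.985, -0.171, -0.0]
force: [0.0, -1.5, -0.3]
gripper_width: 0.0856
```

Run:
```python
from h import *
s=ctrl.read_state(); print(s['clock'],s['tcp_pos'],rot(s['tcp_rot']).as_matrix().round(3).tolist(),s['joints'].round(2),s['force'])
i=vision.camera_info('wrist'); im=vision.read_camera('wrist'); cv2.imwrite('pics/w1.png',im[:,:,::-1]); print(i)
```

```text
3.1667 [ 0.54220019 -0.00057096  0.32725196] [[0.942, -0.336, -0.0], [-0.336, -0.942, -0.0], [-0.0, 0.0, -1.0]] [ 0.14  0.27 -0.28  1.7   0.08  1.18 -2.07] [ 0.0219676  -1.51851291 -0.27880924]
{'mtx': array([[291.5731812 ,   0.        , 316.3568706 ],
       [  0.        , 291.5731812 , 197.10146687],
       [  0.        ,   0.        ,   1.        ]]), 'k1': -0.016573946235010493, 'origin': array([ 0.60341494, -0.02445331,  0.47010267]), 'attitude': array([-0.07577181, -0.57073006,  0.81068194,  0.10639844])}
```

View pics/w1.png

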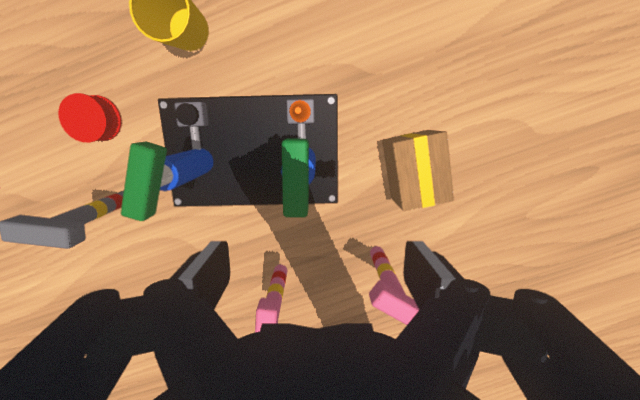

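Run:
```python
from h import *
from scipy.optimize import minimize
def fit(n,near,x0):
    i=vision.camera_info(n); im=vision.read_camera(n); hsv=cv2.cvtColor(im,cv2.COLOR_RGB2HSV)
    g=((hsv[...,0]>50)&(hsv[...,0]<80)&(hsv[...,1]>100)).astype(np.uint8)
    k,lab=cv2.connectedComponents(g); m=lab==lab[near[1],near[0]]
    S=8
    def hull(p):
        B=np.array([[a*.04,b*.013,c*.014] for a in(-1,1) for b in(-1,1) for c in(-1,1)])
        B=R.from_euler('z',p[2]).apply(B)+[p[0],p[1],.171]
        return cv2.convexHull(np.array([proj(i,q) for q in B],np.float32))
    def cost(p):
        M=np.zeros((400*S//4,640*S//4),np.uint8); M=np.zeros((1600,2560),np.uint8)
        cv2.fillConvexPoly(M,((hull(p)+.5)*4*16-8).round().astype(np.int32),255,shift=4)
        a=cv2.resize(M,(640,400),interpolation=cv2.INTER_AREA)/255.
        return np.abs(a-m).sum()
    r=minimize(cost,x0,method='Nelder-Mead',options=dict(initial_simplex=np.array(x0)+np.array([[0,0,0],[.01,0,0],[0,.01,0],[0,0,.1]]),xatol=1e-4,fatol=.1))
    print(n,m.sum(),r.fun.round(1),r.x.round(4)); return r.x
p=fit('wrist',(295,180),[.555,.018,-.35])
fit('top',(336,201),[.555,.018,-.35]); fit('scene',(307,192),[.555,.018,-.35])
s=ctrl.read_state(); T=rot(s['tcp_rot'])
print(T.inv().apply(np.r_[p[:2],.155]-s['tcp_pos'])*1e3, "tool x yaw",np.arctan2(T.as_matrix()[1,0],T.as_matrix()[0,0]))
i=vision.camera_info('wrist')
for uv in ((163,104),(334,101),(332,198),(178,201)): print(at_z(i,uv,.016).round(3))
```

```text
wrist 1983 190.0 [ 0.555   0.0156 -0.3746]
top 255591 255232.6 [ 0.6685  0.1017 -1.8845]
scene 588 133.6 [ 0.5551  0.0184 -0.2341]
[  6.64774592 -19.43729307 172.26949197] tool x yaw -0.34304059627610917
[0.701 0.183 0.016]
[ 0.619 -0.058  0.016]
[ 0.479 -0.007  0.016]
[0.558 0.23  0.016]
```

Emit:
{"op": "step_arm", "data": {"motion": [0, 0, 0.03, 0, 0, 0, 1, 0, 0, 0, 2, -6.5, 30, 1, 0, 0, 0, 2, -6.5, 30, 1, 0, 0, 0, 2, -6.5, 30, 1, 0, 0, 0, 0, 0, 10, 1, 0, 0, 0, 0, 0, 0, 1, 0, 0, 0, 0, 0, 0, 1, 0, 0, 0, 0, 0, 0, 1]}}

```text
clock: 4.03
tcp_pos: [0.556, 0.0151, 0.2291]
tcp_rot: [-0.0, 0.983, -0.186, 0.001]
force: [0.5, 0.1, 0.3]
gripper_width: 0.0855
```

Run:
```python
from h import *
s=ctrl.read_state(); T=rot(s['tcp_rot']); print(s['tcp_pos'],T.as_matrix()[:,0])
i=vision.camera_info('wrist'); im=vision.read_camera('wrist')
hsv=cv2.cvtColor(im,cv2.COLOR_RGB2HSV)
g=((hsv[...,0]>50)&(hsv[...,0]<80)&(hsv[...,1]>100)).astype(np.uint8)
k,lab,st,c=cv2.connectedComponentsWithStats(g)
for j in range(1,k):
    if st[j,4]>200: print(st[j],c[j])
y=np.arctan2(T.as_matrix()[1,0],T.as_matrix()[0,0])
out=im.copy()
for p,col in (((.555,.0156),(255,0,0)),):
  B=R.from_euler('z',y).apply([[a*.04,b*.013,.014] for a,b in((-1,-1),(-1,1),(1,1),(1,-1))])+[*p,.171]
  cv2.polylines(out,[np.array([proj(i,q) for q in B]).round().astype(np.int32)],True,col,1)
cv2.imwrite('pics/w2.png',out[:,:,::-1])
```

```text
[0.55598788 0.01508811 0.22913971] [ 0.93094532 -0.3651495   0.00257926]
[ 292  158   40  114 4118] [312.76614862 213.64205925]
[  66  170   62  112 5716] [ 95.08887334 224.13261022]
```

View pics/w2.png

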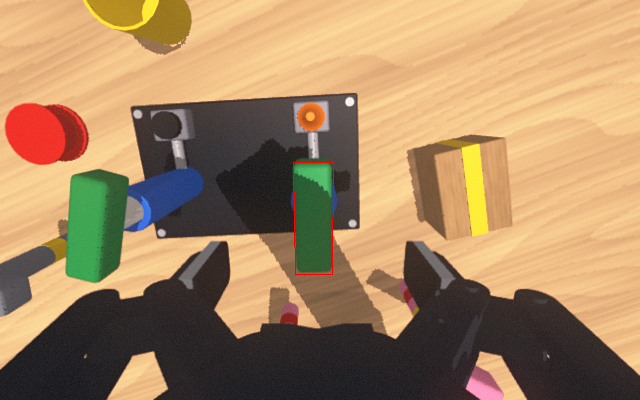

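The overlay fits: the bar sits at px (293–332, 160–274), between the fingers. Now descending 76 mm.

Emit:
{"op": "step_arm", "data": {"motion": [0, 0, 0, -1, -1, 12, 1, 0, 0, 0, 0, 0, 16, 1, 0, 0, 0, 0, 0, 16, 1, 0, 0, 0, 0, 0, 14, 1, 0, 0, 0, 0, 0, 10, 1, 0, 0, 0, 0, 0, 8, 1, 0, 0, 0, 0, 0, 0, 1, 0, 0, 0, 0, 0, 0, 1]}}

```text
clock: 4.75
tcp_pos: [0.5547, 0.0167, 0.1518]
tcp_rot: [-0.0, 0.983, -0.186, 0.0]
force: [-0.0, -0.3, -0.3]
gripper_width: 0.0853
```

Emit:
{"op": "step_arm", "data": {"motion": [0, 0, 0, 0, 0, 0, 0.5, 0, 0, 0, 0, 0, 0, 0.45, 0, 0, 0, 0, 0, 0, 0.4, 0, 0, 0, 0, 0, 0, 0.36, 0, 0, 0, 0, 0, 0, 0.32, 0, 0, 0, 0, 0, 0, 0.25, 0, 0, 0, 0, 0, 0, 0, 0, 0, 0, 0, 0, 0, 0]}}

```text
clock: 5.42
tcp_pos: [0.5551, 0.0174, 0.1518]
tcp_rot: [-0.001, 0.983, -0.185, 0.001]
force: [0.3, 1.2, 3.8]
gripper_width: 0.0254
```

Emit:
{"op": "step_arm", "data": {"motion": [0, 0, 0, 0, 0, 0, 0, 0, 0, 0, 0, 0, 0, 0, 0, 0, 0, 0, 0, 0, 0, 0, 0, 0, 0, 0, 0, 0, 0, 0, 0, 0, 0, 0, 0, 0, 0, 0, 0, 0, 0, 0, 0, 0, 0, 0, 0, 0, 0, 0, 0, 0, 0, 0, 0, 0]}}

```text
clock: 6.08
tcp_pos: [0.5551, 0.0174, 0.1518]
tcp_rot: [-0.001, 0.983, -0.185, 0.001]
force: [1.5, 3.5, 4.8]
gripper_width: 0.0248
```

Run:
```python
from h import *
s=ctrl.read_state(); T=rot(s['tcp_rot']); print(s['clock'],s['tcp_pos'],T.as_matrix().round(4).tolist(),s['gripper_width'])
print("force tool",T.inv().apply(s['force']).round(2),"torque",T.inv().apply(s['torque']).round(2))
```

```text
6.0833 [0.55513632 0.0173745  0.15183745] [[0.9313, -0.3643, 0.0017], [-0.3643, -0.9313, 0.0008], [0.0013, -0.0014, -1.0]] 0.02482610026109502
force tool [ 0.1  -3.8  -4.82] torque [ 0.96  0.1  -0.02]
```

Emit:
{"op": "step_arm", "data": {"motion": [0, 0, 0, 0, -1, 0, 0, 0, 0, 0, 0, 0, 0, 0, 0, 0, 0, 0, 0, -1, 0, 0, 0, 0, 0, 0, -3, 0, 0, 0, 0, 0, 0, -4, 0, 0, 0, 0, 0, 0, -4, 0, 0, 0, 0, 0, 0, -4, 0, 0, 0, 0, 0, 0, -4, 0]}}

```text
clock: 6.75
tcp_pos: [0.5545, 0.0175, 0.1716]
tcp_rot: [0.0, 0.983, -0.186, -0.0]
force: [4.7, 2.0, -4.9]
gripper_width: 0.0253
```

Run:
```python
from h import *
s=ctrl.read_state(); T=rot(s['tcp_rot']); print(s['clock'],s['tcp_pos'],T.as_matrix().round(4).tolist(),s['gripper_width'])
print("force tool",T.inv().apply(s['force']).round(2),"torque",T.inv().apply(s['torque']).round(2))
```

```text
6.75 [0.554529   0.01754741 0.17156966] [[0.9311, -0.3646, -0.0004], [-0.3646, -0.9311, -0.0002], [-0.0003, 0.0003, -1.0]] 0.02532001938644343
force tool [ 3.62 -3.62  4.86] torque [ 0.74  0.64 -0.02]
```

Emit:
{"op": "step_arm", "data": {"motion": [0, 0, 0, 0.5, -0.7, -4, 0, 0, 0, 0, 0, 0, -4, 0, 0, 0, 0, 0, 0, -4, 0, 0, 0, 0, 0, 0, -4, 0, 0, 0, 0, 0, 0, -4, 0, 0, 0, 0, 0, 0, -3, 0, 0, 0, 0, 0, 0, 0, 0, 0, 0, 0, 0, 0, 0, 0]}}

```text
clock: 7.42
tcp_pos: [0.5553, 0.0181, 0.1944]
tcp_rot: [0.0, 0.983, -0.186, -0.0]
force: [0.1, 0.2, -1.3]
gripper_width: 0.0249
```

Run:
```python
from h import *
s=ctrl.read_state(); T=rot(s['tcp_rot']); print(s['clock'],s['tcp_pos'],T.as_matrix().round(4).tolist(),s['gripper_width'])
print("force tool",T.inv().apply(s['force']).round(2),"torque",T.inv().apply(s['torque']).round(2))
```

```text
7.4167 [0.55529904 0.01805845 0.19440214] [[0.9312, -0.3646, -0.0001], [-0.3646, -0.9312, -0.0002], [-0.0, 0.0002, -1.0]] 0.02488976151048312
force tool [ 0.04 -0.2   1.3 ] torque [-0.    0.    0.01]
```

The lateral force has gone and the load is just the plunger's weight, 1.3 N. Drawn about 42.6 mm, with 22 mm more to go.

Emit:
{"op": "step_arm", "data": {"motion": [0, 0, 0, 0, 0, -4, 0, 0, 0, 0, 0, 0, -4, 0, 0, 0, 0, 0, 0, -4, 0, 0, 0, 0, 0, 0, -4, 0, 0, 0, 0, 0, 0, -4, 0, 0, 0, 0, 0, 0, -2, 0, 0, 0, 0, 0, 0, 0, 0, 0, 0, 0, 0, 0, 0, 0]}}

```text
clock: 8.08
tcp_pos: [0.5554, 0.0181, 0.2164]
tcp_rot: [0.0, 0.983, -0.186, 0.0]
force: [0.8, -0.3, -0.8]
gripper_width: 0.0252
```

Run:
```python
from h import *
s=ctrl.read_state(); T=rot(s['tcp_rot']); print(s['clock'],s['tcp_pos'],s['gripper_width'],"tool F",T.inv().apply(s['force']).round(2),T.inv().apply(s['torque']).round(2))
im=vision.read_camera('scene'); cv2.imwrite('pics/s2.png',cv2.resize(im[130:300,220:430],None,fx=3.5,fy=3.5,interpolation=2)[:,:,::-1])
```

```text
8.0833 [0.55539111 0.0181352  0.21636577] 0.025152855606634297 tool F [0.82 0.   0.85] [-0.09 -0.01  0.02]
```

View pics/s2.png

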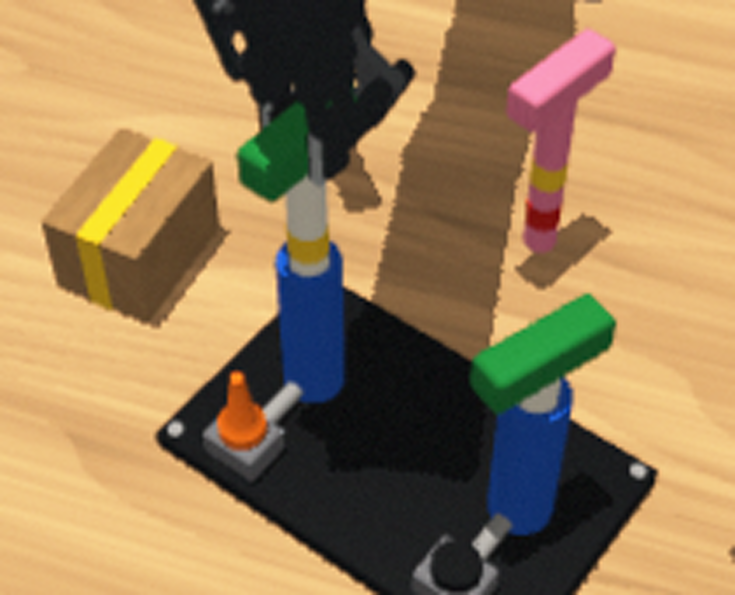

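The picture shows the yellow band (crop 308,248) clear of the rim with white below it, no red, and the other pump down. Handing in.

```bash
python3 -c "
from cell import job; print(job.sign_off())"
```

```text
the job is handed in; nothing more can be done
None
```

I drew the right pump's plunger (the one with the orange nozzle) straight up about 64.6 mm and handed the job in at about 8 s, with the gripper still holding it there. The target window is 55–75 mm.

**Last checks:**
- **Bands:** the scene picture shows the whole yellow band above the rim, with white rod below it and no red.
- **Grip:** the opening is 25 mm on a 26 mm bar, and the force on the tool is about 1 N.
- **Surroundings:** the other pump's plunger is down, and the carton and one pink look-alike visible in that picture look undisturbed. The spool, cup, grey look-alike and other pink one were outside or hidden in that crop, so I did not check them again.

**What disagreed:** the grip was about 1–2 mm off centre. That put side forces of up to about 4 N on each tool axis during the first 20 mm of the draw. Small sideways corrections brought them close to zero. The shape fit for the grip failed in the top camera and gave a different bar angle in the scene camera. I used the wrist camera instead, and its overlay matched the bar.

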